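# Lower a telescoping display riser by one hole

### The arm

A 7-joint arm with a two-finger parallel gripper is mounted at the origin on the work surface. World frame = base frame: x ahead of the robot, y to its left, z up, the work surface at z = 0. Lengths are in mm, angles in rad, forces in N, time in s.
With the tool pointing down it reaches from about 400 to 875 mm from the base axis. Payload 4.4 kg.
Tool frame: the origin (TCP) lies at the very end of the fingers, on their centre line; the grasp point (between the pads) lies 19 mm behind it; z points along the fingers, y is the line along which they close (so a half turn about z gives the same grasp; the last joint's range is limited). The gripper opens to 85 mm and grips with 20 to 120 N. Pads are 22 mm wide; open, the fingers measure 114 mm over their backs; the gripper's body (76 mm by 85 mm) begins 54 mm behind the grasp point. The pads swing forward as they close: fully open they stand 13 mm farther back than shut.
Start: joints at [1.096, 0.628, 0.038, 1.517, -0.027, 0.996, -0.02], TCP at [258.409, -596.442, 231.313] pointing down, gripper open.
Joint ranges: [-3.06, 3.06], [-0.37, 2.12], [-1.25, 1.32], [0.18, 2.47], [-1.1, 4.24], [0.23, 1.98], [-2.94, 2.94]. Speed limits (rad/s): [2.57, 2.57, 3.14, 3.14, 3.14, 3.14, 3.14].

### API

Orientations are given as [roll, pitch, yaw] about the fixed x, y, z axes, in that order (R = Rz(yaw) Ry(pitch) Rx(roll)).
In Python, from cell import ctrl gives the robot as it stands.
- The arm moves only by the tool step_arm, never from a script. Its argument "series" is a list that holds one entry, the list of rows, each a list of 7 numbers: the turn, a rotation vector about the tool's x, y, z as a fraction of full scale, then the shift along the tool's x, y, z as a fraction of full scale, then the closure, from 0 (fully open) to 1 (shut). In form: [[[ax, ay, az, tx, ty, tz, gripper], ...]]. A call has 1 to 12 rows; each row shifts and turns the commanded pose from where the row before left it, along the tool's axes as they then stand; what a row does not reach is not made up. Full scale, the value 1, is 150 mm for a shift and 45 degrees for a turn. A row lasts 1/10 s, in which the tool goes at most 50 mm and 8.59 degrees, less where a joint would pass 70% of its speed; a pose out of reach is approached as far as the arm can. A call with a number of a shift or a turn outside -1 to 1 is refused whole. A call with a gripper value outside its range is refused whole. The fingers move at their own pace and stop on an object; the grip force is fixed at half the most. Time passes only in rows, so rows that do not move let the fingers close. It gives the time, the measured TCP pose, the force, the opening and the grip force at its end, in the units of the state.
- ctrl.read_state(): the state, without advancing time (a new reading comes with each control period).
- ctrl.get_image(name): name is "side" or "top"; returns a dict with "img" (420x560x3 uint8, red, green, blue), "fx", "fy", "cx", "cy" (pixels), "R" (3x3) and "t" (3): a world point X has camera coordinates R X + t. Camera axes: x right, y down, z forward; pixel columns grow to the right and rows downward; lengths in mm; the calibration is good to about 2 mm. A picture is of the moment at which its call begins. There is no depth.
- ctrl.finish_job(): hands the job in; it is judged then, once.
Trained networks look in a picture, given as the dict that the camera call returned (one of the last four; its "shot" number tells which), for a name from the list of things; names that differ only in an ending like _2 or _b are one class to them, and where a whole thing is asked for, a point or a joint stands for the part that bears it (a point fixed in the world has none). Each returns a list of dicts, best first, with "score" (0 to 1); they miss things now and then, are a little off and sometimes report something else, mostly with a low value. They report only what shows in the picture. A call takes as long as a camera call. They do not tell look-alikes from the thing itself.
- ctrl.recognise(picture, thing): "centre" ([column, row] in pixels, amid what is visible of it).
The state is a dict: "clock": time; "qpos": joint angles; "qd": joint speeds; "tau": joint torques, N m; "eef_pos": TCP position; "tool_rot": TCP orientation; "force": force on the tool from outside, world axes, zero at the start; "torque": the same for the moment, N m; "width": finger opening in mm; "gripper_force": force on a finger pad.
Only numpy, scipy, OpenCV 4.12 (cv2) and the standard library are available. Lean on these libraries where they do the work, as an engineer would, in place of code of your own. Each camera call takes 0.05 s, during which the arm holds its last target. There are 200 camera calls.

### The job

Bring the tall display riser down by one hole so that its plate stands level with its neighbour's: first take its green gift box off and stand it on the clear counter, then press the riser's snap button right in, so that the plate comes down and the button springs out of the next hole. Then put the green box back squarely on the middle of the plate; keep it upright and never drop it. Leave the other riser's red box and the rest of the counter as they are.

Things in the scene. Friction and masses are not known exactly. Their poses are not given: they have to be found in the camera images.
- riser: Taller display riser, fixed: brass foot 130 mm across, 12 mm thick; brass square tube 30 x 30 mm up to z 130 mm (dark collar 34 mm square on top); a 25 mm steel tube slides in it and carries the plate. Origin: centre of the foot on the counter, z up. Its -x face, toward the robot, has three 15 mm holes 35 mm apart, the top one at z 105 mm; a black price card hangs on the +x side.
- riser_plate (a point): Centre of the top of the tall riser's white marble plate, 80 (x) by 150 (y) by 10 mm, on the sliding tube; axes as the riser's. 250 mm above the counter at the start, 215 mm one hole down. The plate overhangs the button by 20 mm, 130 mm above it: reach under it from the robot's side with the tool tilted 35 to 45 degrees off vertical.
- riser_post (a joint): How far the sliding tube is down, m: 0 in the top hole (start), 0.035 in the next, 0.070 in the lowest. Locked (over 30 N) while the button stands out. When the button is pressed flush, the 0.6 kg tube slips down by its own weight, damped, and the button ducks behind the wall, away from the finger; about 1 s later, at the next hole, it springs out and locks.
- riser_button (a joint): How far the snap button is pushed in, m: 0 when right out (6 mm proud of the brass face), 0.006 flush with it, about 0.0075 ducked behind the wall. Spring 1 to 2 N. Pressing it flush is enough; the finger need not enter the hole, and the brass face stops it there. Pressed less than about 0.005 it springs back when let go.
- riser_button_top (a point): Middle of the outer face of the snap button, a domed steel button 14 mm across (8 mm at its flat end) that travels with the sliding tube. At the start 105 mm above the counter, 21 mm from the riser's axis on its -x side; it is pressed along the riser's +x. A flat fingertip tilted so meets the face with its upper edge: bring that edge to the button's height.
- box: Green closed gift box with a gold band, rigid, 60 mm (its x) by 110 mm (its y) by 45 mm high, about 0.25 kg. Origin: centre of its underside, z up. It starts on the tall riser's plate, its long side along the plate's.
- riser2: The neighbouring riser, of the same make, already one hole down (plate 215 mm above the counter) and fixed. Origin: centre of its foot. Leave alone.
- red_box: Dark red gift box, same size as the green one, standing loose on the neighbouring riser. Origin: centre of its underside. Leave alone.
- slate: Small black price slate on a wooden foot, 70 mm high, 96 mm wide, loose. Origin: centre of its foot. Leave alone.
- jar: Glass sweet jar with brass lid, 90 mm across, 146 mm high, loose. Origin: centre of its underside. Leave alone.
- tongs: Steel serving tongs lying flat, 175 mm long along their x. Leave alone.
- cartons: Stack of flat cartons 80 x 120 mm, 48 mm high, loose. Leave alone.
- tray: Black tray of truffles 150 x 160 mm, 30 mm high, fixed on the far side of the counter in the middle. Between the two risers and this tray, nearer the robot, the counter is clear (around x 0.50 m, y 0).
Things that resemble listed ones, but are neither listed nor needed, are in the scene too. Of the things like the box, leave any that is blue; of the rest the smaller one is meant. What is shaped like the riser but turquoise is not meant.

How it is judged:
By the outcome, as a careful person would: the job done as asked, in the order asked, and still so for the second after the job is handed in, with the robot touching nothing.
It also fails if it takes over 72 s, if anything falls off the work surface, if the arm or the gripper's body presses on something with over 40 N, if the wrist force passes 120 N, or if a joint passes its speed limit or range.

## Working session

There is one attempt and no reset: what is moved stays moved. The work goes in short steps, Python scripts to look and compute and a tool call to move; the robot and the scene stay as the last step left them, time stands still between calls to the robot, and variables do not carry over. Pictures are saved under pics/ and viewed, at most 12 in all, crops included, and the job is handed in when it is done.

Besides the shell and the picture viewer there is one more tool, called after "Emit:" as name([rows], argument=value, ...), one row to a line, values as JSON. step_arm: Moves the arm, as the interface text tells. Shift numbers are shares of 150 mm and turn numbers shares of 45 degrees, none past 1 either way. Its arguments: {"type":"object","properties":{"series":{"type":"array","items":{"type":"array","items":{"type":"array","items":{"type":"number","minimum":-1,"maximum":1}}}}},"required":["series"]}

```bash
ls; mkdir -p pics
python3 - <<'E'
from cell import ctrl
import cv2,numpy as np,pickle
s=ctrl.read_state(); print({k:np.round(v,3).tolist() for k,v in s.items()})
ims=[]
for n in ("side","top"):
    p=ctrl.get_image(n); pickle.dump(p,open(f"pics/{n}.pkl","wb"))
    cv2.imwrite(f"pics/{n}0.png",p["img"][:,:,::-1])
    print(n,p["fx"],p["cx"],p["cy"],np.round(p["R"],3).tolist(),np.round(p["t"],1).tolist())
    for th in ("riser","box","riser_plate","riser_button_top","riser2"):
        print(th,[(np.round(d["centre"]).tolist(),round(d["score"],2)) for d in ctrl.recognise(p,th)])
E
```

```text
pics
{'clock': 0.0, 'qpos': [1.096, 0.629, 0.038, 1.518, -0.027, 0.996, -0.02], 'qd': [-0.001, 0.0, 0.001, -0.0, 0.0, 0.002, 0.0], 'tau': [-0.001, -56.34, 1.226, -19.345, 0.011, 0.011, -0.0], 'eef_pos': [258.153, -595.85, 230.405], 'tool_rot': [-3.14, 0.0, 0.409], 'force': [-0.429, 0.426, -0.457], 'torque': [0.02, 0.005, 0.048], 'gripper_force': 0.0, 'width': 85.24}
side 385.77518033871763 279.2682291845603 208.7477181208367 [[-0.926, -0.377, -0.009], [-0.188, 0.482, -0.856], [0.327, -0.791, -0.517]] [466.7, 231.8, 1170.4]
riser [([266.0, 205.0], 0.95), ([220.0, 268.0], 0.63), ([338.0, 209.0], 0.59)]
box [([316.0, 285.0], 0.93), ([313.0, 345.0], 0.8), ([210.0, 204.0], 0.74)]
riser_plate [([218.0, 225.0], 0.85), ([340.0, 178.0], 0.65)]
riser_button_top []
riser2 [([266.0, 205.0], 0.95), ([220.0, 268.0], 0.63), ([338.0, 209.0], 0.59)]
top 458.6877880241284 283.9137459513571 211.91173180321454 [[-0.023, -1.0, -0.014], [-0.997, 0.024, -0.073], [0.073, 0.012, -0.997]] [22.9, 497.9, 1372.5]
riser [([345.0, 270.0], 0.96), ([349.0, 166.0], 0.9), ([220.0, 178.0], 0.8), ([363.0, 145.0], 0.17)]
box [([198.0, 165.0], 0.9), ([232.0, 270.0], 0.87), ([167.0, 294.0], 0.84), ([222.0, 178.0], 0.64)]
riser_plate [([219.0, 177.0], 0.93), ([350.0, 265.0], 0.55)]
riser_button_top [([364.0, 146.0], 0.31)]
riser2 [([345.0, 270.0], 0.96), ([349.0, 166.0], 0.9), ([220.0, 178.0], 0.8), ([363.0, 145.0], 0.17)]
```

View pics/side0.png

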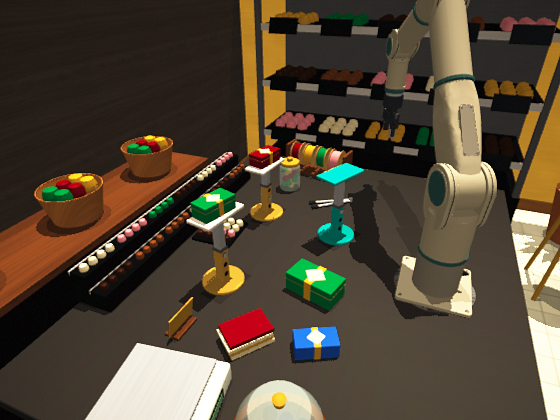

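View pics/top0.png

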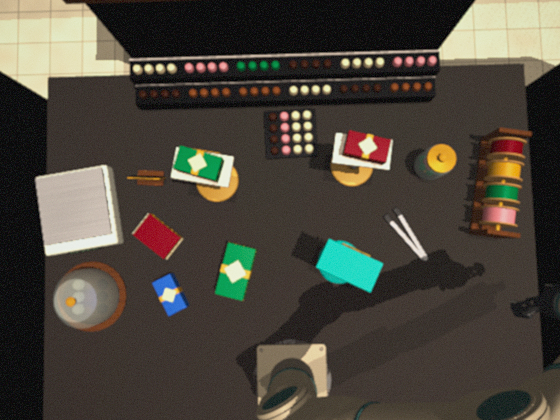

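Top view: the candidates for the box are green on the brass riser (198,163), green on the counter (236,271, larger) and blue (169,294). The one meant is the smaller green on the brass tall riser, which has its foot at (219,182). The turquoise riser (350,265) is not meant. Next I'll confirm this in a crop and measure.

```bash
cat > h.py <<'E'
import numpy as np,cv2,pickle
def ray(p,uv,z):
    R=np.array(p["R"]);t=np.array(p["t"]);C=-R.T@t
    d=R.T@np.array([(uv[0]-p["cx"])/p["fx"],(uv[1]-p["cy"])/p["fy"],1]); return C+d*(z-C[2])/d[2]
def proj(p,X):
    c=np.array(p["R"])@np.array(X,float)+np.array(p["t"]); return np.array([p["fx"]*c[0]/c[2]+p["cx"],p["fy"]*c[1]/c[2]+p["cy"]])
def mask(p,lo,hi,roi):
    h=cv2.cvtColor(np.ascontiguousarray(p["img"]),cv2.COLOR_RGB2HSV); m=cv2.inRange(h,np.array(lo),np.array(hi))
    k=np.zeros_like(m);x0,y0,x1,y1=roi;k[y0:y1,x0:x1]=m[y0:y1,x0:x1];return k
def rect(m,p,z,cl=3):
    m=cv2.morphologyEx(m,cv2.MORPH_CLOSE,np.ones((cl,cl)))
    c=max(cv2.findContours(m,0,2)[0],key=cv2.contourArea); c=cv2.convexHull(c)[:,0]
    P=np.array([ray(p,q,z)[:2] for q in c],np.float32); return c,cv2.minAreaRect(P)
E
python3 - <<'E'
from h import *
t=pickle.load(open("pics/top.pkl","rb"));s=pickle.load(open("pics/side.pkl","rb"))
h=cv2.cvtColor(np.ascontiguousarray(t["img"]),cv2.COLOR_RGB2HSV)
for q in [(190,160),(198,163),(222,172),(225,195),(236,260)]: print(q,h[q[1],q[0]])
g=mask(t,(35,80,30),(90,255,255),(165,130,250,200)); print("green box",rect(g,t,295,9)[1])
g=mask(t,(35,80,30),(90,255,255),(205,230,265,310)); print("big green",rect(g,t,60,9)[1])
b=mask(t,(10,100,80),(30,255,255),(195,165,250,210)); c,r=rect(b,t,12); print("foot",cv2.minEnclosingCircle(np.array([ray(t,q,12)[:2] for q in c],np.float32)))
w=mask(t,(0,0,140),(180,70,255),(160,140,245,195)); c,r=rect(w,t,250,15); print("plate",r)
A=cv2.resize(t["img"][130:215,150:260],None,fx=4,fy=4,interpolation=2); B=cv2.resize(s["img"][180:300,170:280],(312,340),interpolation=2)
cv2.imwrite("pics/crop.png",np.hstack([A,B])[:,:,::-1])
E
```

```text
(190, 160) [ 30  42 242]
(198, 163) [ 33  40 240]
(222, 172) [ 38  20 243]
(225, 195) [ 19 164 224]
(236, 260) [ 58  76 184]
green box ((604.6484985351562, 216.19256591796875), (114.94709014892578, 62.31654739379883), 72.14678955078125)
big green ((325.69012451171875, 156.95599365234375), (92.60423278808594, 159.5189208984375), 74.57754516601562)
foot ((600.7869262695312, 214.0175018310547), 67.6665267944336)
plate ((601.4155883789062, 215.05523681640625), (151.9966278076172, 81.39146423339844), 79.19805145263672)
```

View pics/crop.png

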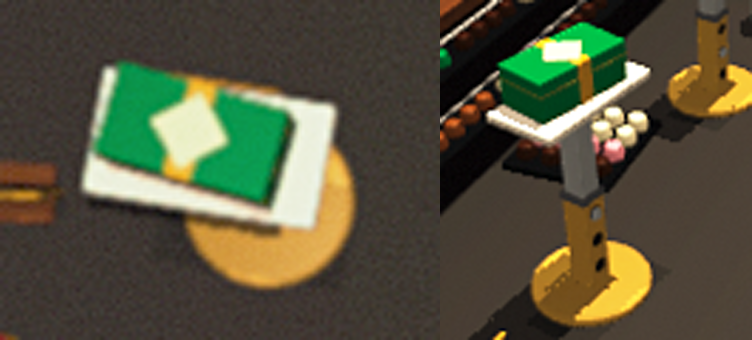

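The crop confirms it: the smaller green box with the gold band stands on the brass tall riser, 115x62 mm measured, at about (604,216) with yaw about -18°. The riser is at (601,215) with yaw about -11°. First I lift and turn, then cross over.

Emit:
step_arm([
  [[0,0,-0.18,0,0,-0.2,0],[0,0,-0.18,0,0,-0.2,0],[0,0,-0.18,0,0,-0.2,0],[0,0,-0.18,0,0,-0.2,0],[0,0,-0.18,0,0,-0.2,0],[0,0,-0.18,0,0,-0.2,0],[0,0,0,0.29,0.027,0,0],[0,0,0,0.29,0.027,0,0],[0,0,0,0.29,0.027,0,0],[0,0,0,0.29,0.027,0,0],[0,0,0,0.29,0.027,0,0],[0,0,0,0.29,0.027,0,0]],
])

```text
clock: 1.8
eef_pos: [362.4, -354.0, 411.6]
tool_rot: [3.141, 0.0, 1.257]
force: [0.1, -1.0, 0.0]
width: 85.5
gripper_force: 0.0
```

Emit:
step_arm([
  [[0,0,0,0.29,0.027,0,0],[0,0,0,0.29,0.027,0,0],[0,0,0,0.29,0.027,0,0],[0,0,0,0.29,0.027,0,0],[0,0,0,0.29,0.027,0,0],[0,0,0,0.29,0.027,0,0],[0,0,0,0.29,0.027,0,0],[0,0,0,0.29,0.027,0,0],[0,0,0,0.29,0.027,0,0],[0,0,0,0,0,0,0],[0,0,0,0,0,0,0]],
])

```text
clock: 2.9
eef_pos: [517.6, 6.4, 411.2]
tool_rot: [-3.141, 0.0, 1.26]
force: [0.8, -0.4, 0.4]
width: 85.6
gripper_force: 0.0
```

```bash
cat >> h.py <<'E'
from scipy.optimize import minimize
def hull(pts,p):
    m=np.zeros((840,1120),np.uint8); q=np.array([proj(p,X)*2 for X in pts]).round().astype(np.int32)
    cv2.fillConvexPoly(m,cv2.convexHull(q),255); return m>0
def boxpts(x,y,yaw,L,W,z0,z1):
    c,s=np.cos(yaw),np.sin(yaw)
    return [(x+c*a-s*b,y+s*a+c*b,z) for a in(-L/2,L/2) for b in(-W/2,W/2) for z in(z0,z1)]
def fit(views,dims,x0):
    ms=[(p,cv2.resize(mk,(1120,840),interpolation=0)>0) for p,mk in views]
    def f(v):
        r=0
        for p,m in ms:
            h=hull(boxpts(*v,*dims),p); r+=1-(h&m).sum()/(h|m).sum()
        return r
    return minimize(f,x0,method="Nelder-Mead",options=dict(initial_simplex=np.array(x0)+np.array([[0,0,0],[6,0,0],[0,6,0],[0,0,.1]]),xatol=.05,fatol=1e-5))
def hm(p,lo,hi,roi,cl):
    m=cv2.morphologyEx(mask(p,lo,hi,roi),cv2.MORPH_CLOSE,np.ones((3,3)))
    c=max(cv2.findContours(m,0,2)[0],key=cv2.contourArea) if not cl else np.vstack([c for c in cv2.findContours(m,0,2)[0] if cv2.contourArea(c)>15])
    o=np.zeros_like(m);cv2.fillConvexPoly(o,cv2.convexHull(c),255);return o
E
python3 - <<'E'
from h import *
t=pickle.load(open("pics/top.pkl","rb"));s=pickle.load(open("pics/side.pkl","rb"))
G=((35,80,25),(90,255,255))
mt=hm(t,*G,(165,135,250,200),1); ms=hm(s,*G,(185,180,240,225),1)
for v in ([(t,mt)],[(s,ms)],[(t,mt),(s,ms)]):
    r=fit(v,(60,110,250,295),[604,216,-.3]); print(np.round(r.x,3),round(r.fun,3))
print(proj(t,(500,0,0)),proj(t,(480,30,0)))
for uv in [(320,280),(382,265)]: print(ray(t,uv,200))
from cell import ctrl
p=ctrl.get_image("top"); pickle.dump(p,open("pics/top1.pkl","wb"))
E
```

```text
[ 6.06619e+02  2.19624e+02 -3.44000e-01] 0.055
[ 6.07897e+02  2.16955e+02 -2.87000e-01] 0.028
[ 6.07113e+02  2.17938e+02 -3.24000e-01] 0.093
[287.60706112 211.69912798] [277.99164088 218.4301899 ]
[304.91764972 -80.87410701 200.        ]
[ 340.09639058 -243.3379426   200.        ]
```

Emit:
step_arm([
  [[0,0,0,0.217,0.02,0,0],[0,0,0,0.217,0.02,0,0],[0,0,0,0.217,0.02,0,0],[0,0,0,0.217,0.02,0,0],[0,0,0,0.217,0.02,0,0],[0,0,0,0.217,0.02,0,0],[0,0,0,0.217,0.02,0,0],[0,0,0,0,0,0.2,0],[0,0,0,0,0,0.2,0],[0,0,0,0,0,0.15,0],[0,0,0,0,0,0,0],[0,0,0,0,0,0,0]],
])

```text
clock: 4.15
eef_pos: [608.5, 214.1, 329.4]
tool_rot: [3.141, 0.0, 1.255]
force: [0.1, 0.7, 1.3]
width: 85.7
gripper_force: 0.0
```

Run:
```python
from h import *
from cell import ctrl
p=ctrl.get_image("top");s=ctrl.get_image("side")
print(np.round(ctrl.read_state()["eef_pos"],1))
def sub(a,x0,y0,x1,y1,w): return cv2.resize(a["img"][y0:y1,x0:x1],(w,440),interpolation=2)
cv2.imwrite("pics/c1.png",np.hstack([sub(p,140,110,250,230,400),sub(s,160,150,270,260,400)])[:,:,::-1])
```

```text
[608.9 215.3 330.7]
```

View pics/c1.png

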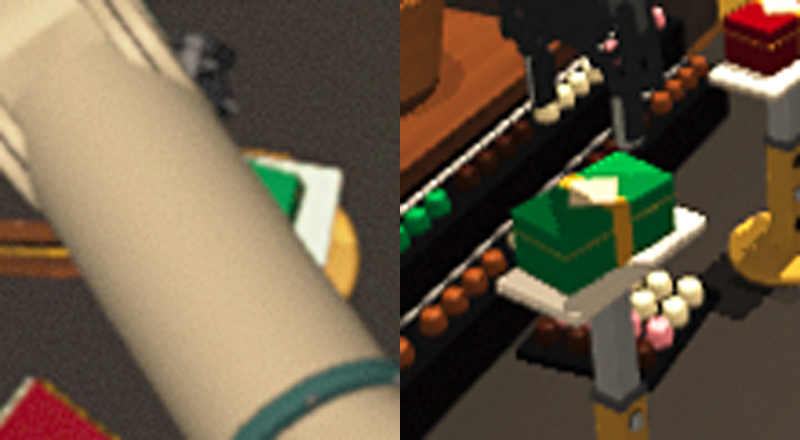

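The fingers, about 30 mm above the box, straddle its short width and line up with it. I descend and grip.

Emit:
step_arm([
  [[0,0,0,0,0.0,0.12,0],[0,0,0,0,0,0.12,0],[0,0,0,0,0,0.12,0],[0,0,0,0,0,0.06,0],[0,0,0,0,0,0.05,0],[0,0,0,0,0,0,0],[0,0,0,0,0,0,1],[0,0,0,0,0,0,1],[0,0,0,0,0,0,1],[0,0,0,0,0,0,1],[0,0,0,0,0,0,1],[0,0,0,0,0,0,1]],
])

```text
clock: 5.45
eef_pos: [608.1, 216.2, 259.3]
tool_rot: [3.141, -0.001, 1.257]
force: [-2.6, 0.3, 6.9]
width: 59.2
gripper_force: 65.3
```

Emit:
step_arm([
  [[0,0,0,0,0,0,1],[0,0,0,0,0,0,1],[0,0,0,0,0,0,1],[0,0,0,0,0,0,1]],
])

```text
clock: 5.85
eef_pos: [608.2, 216.2, 259.3]
tool_rot: [3.141, -0.001, 1.257]
force: [-1.3, 0.2, 5.6]
width: 59.4
gripper_force: 65.3
```

Emit:
step_arm([
  [[0,0,0,0,0,-0.04,1],[0,0,0,0,0,-0.1,1],[0,0,0,0,0,-0.16,1],[0,0,0,0,0,-0.1,1],[0,0,0,-0.18,-0.036,0,1],[0,0,0,-0.18,-0.036,0,1],[0,0,0,-0.18,-0.036,0,1],[0,0,0,-0.18,-0.036,0,1],[0,0,0,-0.18,-0.036,0,1],[0,0,0,-0.18,-0.036,0,1],[0,0,0,-0.18,-0.036,0,1],[0,0,0,-0.18,-0.036,0,1]],
])

```text
clock: 7.05
eef_pos: [499.3, 22.2, 318.0]
tool_rot: [-3.141, 0.001, 1.257]
force: [0.3, -0.3, -2.4]
width: 59.1
gripper_force: 65.0
```

Emit:
step_arm([
  [[0,0,0,0,0,0.2,1],[0,0,0,0,0,0.24,1],[0,0,0,0,0,0.24,1],[0,0,0,0,0,0.24,1],[0,0,0,0,0,0.24,1],[0,0,0,0,0,0.24,1],[0,0,0,0,0,0.24,1],[0,0,0,0,0,0.16,1],[0,0,0,0,0,0.1,1],[0,0,0,0,0,0,1],[0,0,0,0,0,0,1]],
])

```text
clock: 8.15
eef_pos: [500.3, 23.6, 33.4]
tool_rot: [-3.141, 0.0, 1.257]
force: [0.8, 1.2, -1.9]
width: 59.4
gripper_force: 65.2
```

Emit:
step_arm([
  [[0,0,0,0,0,0.08,1],[0,0,0,0,0,0.05,1],[0,0,0,0,0,0.016,1],[0,0,0,0,0,0.008,1],[0,0,0,0,0,0,1],[0,0,0,0,0,0,1]],
])

```text
clock: 8.75
eef_pos: [499.9, 23.4, 10.6]
tool_rot: [-3.142, 0.0, 1.257]
force: [-2.4, -1.0, 4.5]
width: 59.1
gripper_force: 65.7
```

Emit:
step_arm([
  [[0,0,0,0,0,0,0],[0,0,0,0,0,0,0],[0,0,0,0,0,0,0],[0,0,0,0,0,0,0],[0,0,0,0,0,-0.06,0],[0,0,0,0,0,-0.2,0],[0,0,0,0,0,-0.24,0],[0,0,0,0,0,-0.24,0],[0,0,0,0,0,-0.24,0],[0,0,0,0,0,-0.24,1],[0,0,0,0,0,-0.24,1],[0,0,0,0,0,0,1]],
])

```text
clock: 9.95
eef_pos: [503.0, 24.2, 234.3]
tool_rot: [3.132, -0.003, 1.257]
force: [1.0, 0.2, 0.6]
width: 43.9
gripper_force: 0.0
```

Run:
```python
from h import *
from cell import ctrl
p=ctrl.get_image("top");s=ctrl.get_image("side")
pickle.dump((p,s),open("pics/v2.pkl","wb"))
W=((0,0,120),(180,70,255))
mt=hm(p,*W,(160,140,245,195),0); ms=hm(s,*W,(180,195,250,245),0)
for v in ([(p,mt)],[(s,ms)],[(p,mt),(s,ms)]):
    r=fit(v,(80,150,240,250),[601,215,-.18]); print(np.round(r.x,3),round(r.fun,3))
c=cv2.resize(s["img"][180:300,170:280],(440,480),interpolation=2)
cv2.imwrite("pics/c2.png",np.hstack([c,cv2.resize(p["img"][130:250,190:290],(360,480))])[:,:,::-1])
print([(d["centre"],d["score"]) for d in ctrl.recognise(s,"riser_button_top")+ctrl.recognise(s,"riser_plate")], proj(s,(580.4,218.9,105)))
```

```text
[ 6.02792e+02  2.15770e+02 -1.80000e-01] 0.04
[ 6.02516e+02  2.13669e+02 -2.02000e-01] 0.108
[ 6.02695e+02  2.14823e+02 -1.98000e-01] 0.159
[([256.2, 158.5], 0.53), ([220.1, 249.9], 0.26), ([340.4, 179.8], 0.93), ([217.3, 216.7], 0.88)] [226.70954453 255.92755365]
```

View pics/c2.png

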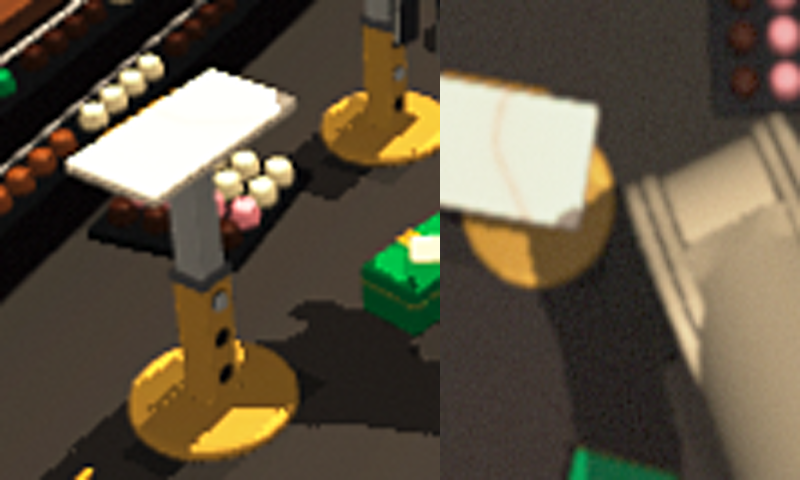

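The crop shows the box standing on the counter, the bare plate, and the steel button at side px (225.5,254.8). My prediction was (226.7,255.9), so it agrees to about 1 px. Now the press poses.

```bash
cat >> h.py <<'E'
from scipy.spatial.transform import Rotation as Ro
def delta(pos,rpy,target,Rt):
    """tool-frame rotation (deg rotvec) and shift in mm, in current and in target tool axes"""
    R=Ro.from_euler("xyz",rpy); d=np.array(target)-pos
    print("turn",np.round(np.degrees((R.inv()*Rt).as_rotvec()),2),"shift now",np.round(R.inv().apply(d),1),"shift after",np.round(Rt.inv().apply(d),1))
E
python3 - <<'E'
from h import *
from cell import ctrl
s=pickle.load(open("pics/v2.pkl","rb"))[1]
print(ray(s,(225.5,254.8),105))
c=np.array([602.,215,0]);yaw=-.19;xr=np.array([np.cos(yaw),np.sin(yaw),0]);yr=np.array([-xr[1],xr[0],0]);z=np.array([0,0,1.])
B=c-21*xr+105*z;print(B)
a=np.radians(40);tz=np.sin(a)*xr-np.cos(a)*z
st=ctrl.read_state();R0=Ro.from_euler("xyz",st["tool_rot"])
for ty in (yr,-yr):
    tx=np.cross(ty,tz);Rt=Ro.from_matrix(np.c_[tx,ty,tz]);print("rpy",Rt.as_euler("xyz"),(R0.inv()*Rt).as_rotvec(degrees=True))
    e=11*(np.cos(a)*xr+np.sin(a)*z)
    T=B-e; print("touch TCP",T)
    delta(st["eef_pos"],st["tool_rot"],T-60*xr,Rt)
print(st["qpos"],st["eef_pos"],st["width"])
E
```

```text
[586.31913749 215.48474765 105.        ]
[581.37791106 218.96603679 105.        ]
rpy [-3.14159265  0.6981317   2.95159265] [-33.85014816 -29.83398332 -92.672868  ]
touch TCP [573.1030633  220.55745417  97.92933629]
turn [-33.85 -29.83 -92.67] shift now [203.2 -50.  130.5] shift after [102.9 207.7  84.2]
rpy [ 3.14159265 -0.6981317  -0.19      ] [-28.88082814  32.76868198  79.26446497]
touch TCP [573.1030633  220.55745417  97.92933629]
turn [-28.88  32.77  79.26] shift now [203.2 -50.  130.5] shift after [-102.9 -207.7   84.2]
[ 0.24325931  0.45450583 -0.49070324  1.92077502  0.28277199  0.83590554
 -0.71087462] [499.22465821  23.22653235 228.5706285 ] 12.253889539751441
```

Emit:
step_arm([
  [[-0.058,-0.051,-0.158,0,0,0,1],[-0.058,-0.051,-0.158,0,0,0,1],[-0.058,-0.051,-0.158,0,0,0,1],[-0.058,-0.051,-0.158,0,0,0,1],[-0.058,-0.051,-0.158,0,0,0,1],[-0.058,-0.051,-0.158,0,0,0,1],[-0.058,-0.051,-0.158,0,0,0,1],[-0.058,-0.051,-0.158,0,0,0,1],[-0.058,-0.051,-0.158,0,0,0,1],[-0.058,-0.051,-0.158,0,0,0,1],[-0.058,-0.051,-0.158,0,0,0,1],[-0.058,-0.051,-0.158,0,0,0,1]],
])

```text
clock: 11.35
eef_pos: [500.4, 24.6, 228.5]
tool_rot: [3.09, 0.652, 2.789]
force: [-40.9, -15.7, -11.2]
width: -0.1
gripper_force: 0.0
```

Emit:
step_arm([
  [[-0.058,-0.051,-0.158,0,0,0,1],[0,0,0,0.05,0.1,0.04,1],[0,0,0,0.05,0.1,0.04,1],[0,0,0,0,0,0,1],[0,0,0,0,0,0,1]],
])

```text
clock: 11.85
eef_pos: [507.4, 53.5, 201.9]
tool_rot: [3.132, 0.652, 2.854]
force: [-0.1, 0.2, 0.1]
width: 0.3
gripper_force: 0.0
```

```bash
cat > d.py <<'E'
import sys
from h import *
from cell import ctrl
yaw=-.19;xr=np.array([np.cos(yaw),np.sin(yaw),0]);yr=np.array([-xr[1],xr[0],0]);z=np.array([0,0,1.])
a=np.radians(40);tz=np.sin(a)*xr-np.cos(a)*z
Rt=Ro.from_matrix(np.c_[np.cross(yr,tz),yr,tz])
ps=[ctrl.read_state() for _ in range(1)]
st=ps[0]
print(np.round(st["eef_pos"],1),np.round(st["tool_rot"],3),st["width"],np.round(st["qpos"],2),np.round(st["force"],1))
delta(st["eef_pos"],st["tool_rot"],np.array([574,219.5,98.])-float(sys.argv[1])*xr,Rt)
E
python3 d.py 50
```

```text
[507.4  53.5 201.9] [3.132 0.652 2.854] 0.27775996422770166 [ 0.15  0.51 -0.82  2.46  1.83  0.84 -0.92] [-0.1  0.2  0.1]
turn [-2.96 -2.61 -4.36] shift now [ 89.2 172.6  64.2] shift after [ 79.  175.6  69.3]
```

Emit:
step_arm([
  [[0,0,0,0.1,0.19,0.02,1],[0,0,0,0.1,0.19,0.02,1],[0,0,0,0.1,0.19,0.03,1],[0,0,0,0.1,0.19,0.06,1],[0,0,0,0.1,0.19,0.1,1],[0,0,0,0.09,0.19,0.12,1],[-0.03,-0.03,-0.05,0,0,0.04,1],[-0.036,-0.028,-0.047,0,0,0,1],[0,0,0,0,0,0,1],[0,0,0,0,0,0,1]],
])

```text
clock: 12.85
eef_pos: [522.9, 228.0, 104.4]
tool_rot: [3.141, 0.701, 2.95]
force: [-0.3, 0.6, -0.7]
width: 0.2
gripper_force: 0.0
```

```bash
python3 d.py 15
python3 - <<'E'
from h import *
from cell import ctrl
s=ctrl.get_image("side")
cv2.imwrite("pics/c3.png",cv2.resize(s["img"][170:300,160:300],(700,600),interpolation=2)[:,:,::-1])
E
```

```text
[522.9 228.  104.4] [3.141 0.701 2.95 ] 0.2085489607351983 [-0.29  0.86 -0.78  2.32  1.87  1.17 -1.15] [-0.3  0.6 -0.7]
turn [-0.02  0.14 -0.07] shift now [-24.    1.4  28.6] shift after [-24.    1.3  28.6]
```

View pics/c3.png

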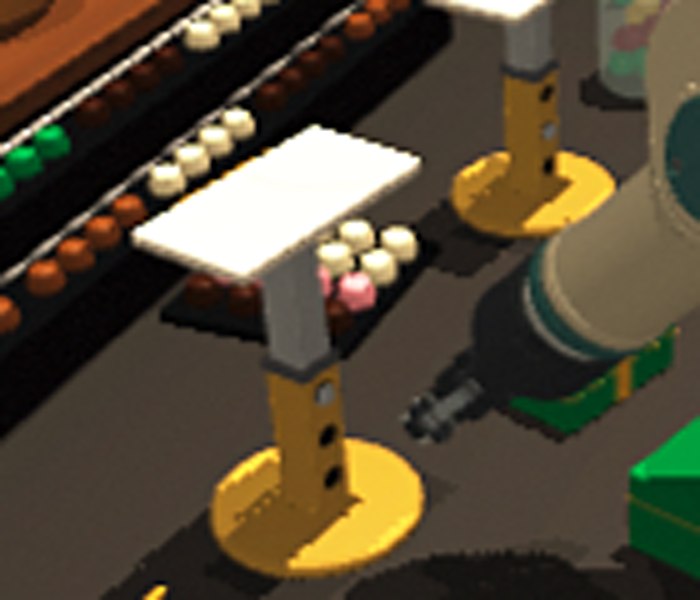

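The closed fingertip is in front of the button at its height, with the tool tilted 40° and clear of the plate. I advance.

Emit:
step_arm([
  [[0,0,0,-0.05,0.005,0.06,1],[0,0,0,-0.06,0.004,0.07,1],[0,0,0,-0.05,0,0.06,1],[0,0,0,-0.015,0,0.013,1],[0,0,0,-0.015,0,0.013,1],[0,0,0,-0.015,0,0.013,1],[0,0,0,0,0,0,1],[0,0,0,0,0,0,1]],
])

```text
clock: 13.7
eef_pos: [567.7, 221.3, 97.6]
tool_rot: [3.14, 0.7, 2.95]
force: [0.3, 0.1, 0.3]
width: 0.1
gripper_force: 0.0
```

```bash
python3 d.py 0
```

```text
[567.7 221.3  97.6] [3.14 0.7  2.95] 0.11569688657899775 [-0.22  0.88 -0.75  2.24  1.91  1.11 -1.05] [0.3 0.1 0.3]
turn [ 0.05  0.11 -0.05] shift now [-5.2 -0.6  3.9] shift after [-5.2 -0.6  3.9]
```

Emit:
step_arm([
  [[0,0,0,-0.015,0,0.013,1],[0,0,0,-0.015,0,0.013,1],[0,0,0,-0.01,0,0.009,1],[0,0,0,0,0,0,1]],
])

```text
clock: 14.1
eef_pos: [576.1, 219.4, 97.6]
tool_rot: [3.14, 0.701, 2.949]
force: [-0.8, -0.7, 0.5]
width: 0.2
gripper_force: 0.0
```

Emit:
step_arm([
  [[0,0,0,-0.01,0,0.009,1],[0,0,0,-0.005,0,0.004,1],[0,0,0,0,0,0,1]],
])

```text
clock: 14.4
eef_pos: [578.5, 219.1, 97.3]
tool_rot: [3.14, 0.7, 2.95]
force: [-0.7, -0.3, 0.8]
width: -0.1
gripper_force: 0.4
```

Emit:
step_arm([
  [[0,0,0,-0.005,0,0.004,1],[0,0,0,-0.005,0,0.004,1],[0,0,0,0,0,0,1]],
])

```text
clock: 14.7
eef_pos: [580.6, 218.7, 97.5]
tool_rot: [3.14, 0.7, 2.95]
force: [-0.7, 0.6, -0.8]
width: 0.0
gripper_force: 0.7
```

Emit:
step_arm([
  [[0,0,0,-0.005,0,0.004,1],[0,0,0,-0.005,0,0.004,1],[0,0,0,0,0,0,1]],
])

```text
clock: 15.0
eef_pos: [582.7, 218.3, 97.8]
tool_rot: [3.14, 0.701, 2.95]
force: [-1.3, -0.5, -0.1]
width: -0.1
gripper_force: 0.6
```

Run:
```python
from h import *
from cell import ctrl
s=ctrl.get_image("side")
print(np.round(ctrl.read_state()["force"],1))
cv2.imwrite("pics/c4.png",cv2.resize(s["img"][190:300,180:280],(600,600),interpolation=2)[:,:,::-1])
```

```text
[-1.7 -0.7  0.8]
```

View pics/c4.png

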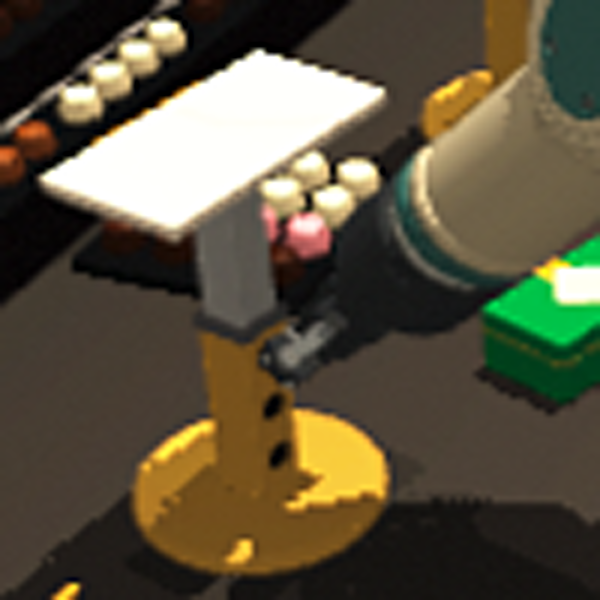

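The fingertip covers the button and carries about 1.5 N from its spring, but the plate is still up. I press further.

Emit:
step_arm([
  [[0,0,0,-0.005,0,0.004,1],[0,0,0,-0.005,0,0.004,1],[0,0,0,0,0,0,1]],
])

```text
clock: 15.35
eef_pos: [582.8, 218.2, 97.6]
tool_rot: [3.141, 0.699, 2.952]
force: [-8.5, -0.1, 6.7]
width: -0.2
gripper_force: 4.3
```

Emit:
step_arm([
  [[0,0,0,-0.005,0,0.004,1],[0,0,0,-0.005,0,0.004,1],[0,0,0,0,0,0,1]],
])

```text
clock: 15.65
eef_pos: [582.9, 218.3, 97.4]
tool_rot: [3.141, 0.696, 2.954]
force: [-15.2, -0.6, 10.6]
width: -0.5
gripper_force: 7.7
```

Emit:
step_arm([
  [[0,0,0,0,0,0,1],[0,0,0,0,0,0,1],[0,0,0,0,0,0,1],[0,0,0,0,0,0,1]],
])

```text
clock: 16.05
eef_pos: [583.0, 218.3, 97.5]
tool_rot: [3.141, 0.696, 2.954]
force: [-16.2, -0.3, 12.5]
width: 0.1
gripper_force: 7.7
```

```bash
cat > ph.py <<'E'
from h import *
from cell import ctrl
s=ctrl.get_image("side")
ms=hm(s,(0,0,120),(180,70,255),(180,195,250,265),0)
for z in (250,240,230,220,215,180):
    r=fit([(s,ms)],(80,150,z-10,z),[602,215,-.19]); print(z,np.round(r.x,2),round(r.fun,3), "iou at true xy", round(1-((lambda h,m:(h&m).sum()/(h|m).sum())(hull(boxpts(602.5,215,-.19,80,150,z-10,z),s),cv2.resize(ms,(1120,840),interpolation=0)>0)),3))
print(np.round(ctrl.read_state()["force"],1))
cv2.imwrite("pics/c5.png",cv2.resize(s["img"][150:300,160:310],(600,600),interpolation=2)[:,:,::-1])
E
python3 ph.py
```

```text
250 [ 5.6974e+02  2.5205e+02 -2.4000e-01] 0.135 iou at true xy 0.709
240 [ 5.7981e+02  2.3889e+02 -2.4000e-01] 0.123 iou at true xy 0.57
230 [ 5.8881e+02  2.2742e+02 -2.1000e-01] 0.109 iou at true xy 0.382
220 [ 5.9781e+02  2.1869e+02 -2.2000e-01] 0.102 iou at true xy 0.146
215 [ 6.0197e+02  2.1090e+02 -2.3000e-01] 0.096 iou at true xy 0.12
180 [ 6.3303e+02  1.6594e+02 -2.2000e-01] 0.111 iou at true xy 0.698
[-15.2  -0.7  11.2]
```

The plate has dropped to about 215–217 mm. I withdraw and check.

Emit:
step_arm([
  [[0,0,0,0.02,0,-0.017,1],[0,0,0,0.05,0,-0.043,1],[0,0,0,0.1,0,-0.085,1],[0,0,0,0.13,0,-0.107,1],[0,0,0,0.13,0,-0.107,1],[0,0,0,0,0,0,1],[0,0,0,0,0,0,1],[0,0,0,0,0,0,1]],
])

```text
clock: 16.9
eef_pos: [504.6, 233.2, 97.4]
tool_rot: [3.14, 0.702, 2.948]
force: [0.6, -0.7, 0.8]
width: -0.1
gripper_force: 0.0
```

```bash
python3 ph.py
```

```text
250 [ 5.6878e+02  2.5197e+02 -2.1000e-01] 0.155 iou at true xy 0.716
240 [ 5.7868e+02  2.4076e+02 -2.2000e-01] 0.141 iou at true xy 0.581
230 [ 5.8833e+02  2.2786e+02 -2.0000e-01] 0.129 iou at true xy 0.401
220 [ 5.9823e+02  2.1969e+02 -2.1000e-01] 0.126 iou at true xy 0.177
215 [ 6.0209e+02  2.1073e+02 -2.1000e-01] 0.125 iou at true xy 0.143
180 [ 6.3403e+02  1.6631e+02 -2.1000e-01] 0.138 iou at true xy 0.672
[-0.3  1.2  0.3]
```

View pics/c5.png

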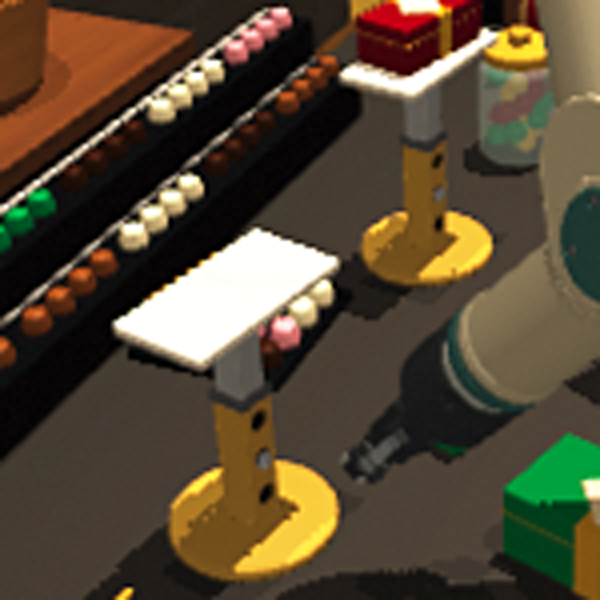

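One hole down: the plate is level with its neighbour's, with the steel button now in the middle hole at crop (263,457). Now I lift and untilt.

Emit:
step_arm([
  [[0,0,0,-0.17,0,-0.2,1],[0,0,0,-0.17,0,-0.2,1],[0,0,0,-0.17,0,-0.2,1],[0,0,0,-0.17,0,-0.2,1],[0.058,0.051,0.158,0,0,0,1],[0.058,0.051,0.158,0,0,0,1],[0.058,0.051,0.158,0,0,0,1],[0.058,0.051,0.158,0,0,0,1],[0.058,0.051,0.158,0,0,0,1],[0.058,0.051,0.158,0,0,0,1],[0.058,0.051,0.158,0,0,0,1],[0.058,0.051,0.158,0,0,0,1]],
])

```text
clock: 18.15
eef_pos: [505.0, 232.6, 255.0]
tool_rot: [2.987, 0.254, 1.859]
force: [0.2, -0.5, 0.4]
width: -0.4
gripper_force: 0.0
```

Emit:
step_arm([
  [[0.058,0.051,0.158,0,0,0,0],[0.058,0.051,0.158,0,0,0,0],[0.058,0.051,0.158,0,0,0,0],[0.058,0.051,0.158,0,0,0,0],[0.058,0.051,0.158,0,0,0,0],[0,0,0,0,0,0,0],[0,0,0,0,0,0,0]],
])

```text
clock: 18.85
eef_pos: [504.6, 232.3, 254.7]
tool_rot: [3.141, 0.003, 1.261]
force: [0.4, 0.3, -0.6]
width: 85.4
gripper_force: 0.0
```

Run:
```python
from h import *
from cell import ctrl
t=ctrl.get_image("top");s=ctrl.get_image("side")
pickle.dump((t,s),open("pics/v3.pkl","wb"))
st=ctrl.read_state();print(st["eef_pos"],st["tool_rot"],st["width"])
a,b=proj(t,(500,23,22)),proj(s,(500,23,22)); print(a,b)
G=((35,80,25),(90,255,255))
mt=hm(t,*G,(int(a[0])-32,int(a[1])-30,int(a[0])+32,int(a[1])+30),1); ms=hm(s,*G,(int(b[0])-45,int(b[1])-35,int(b[0])+45,int(b[1])+35),1)
for v in ([(t,mt)],[(s,ms)]):
    r=fit(v,(60,110,0,45),[500,23,-.31]); print(np.round(r.x,3),round(r.fun,3))
delta(st["eef_pos"],st["tool_rot"],(499.9,23.4,150),Ro.from_euler("xyz",[np.pi,0,1.257]))
cv2.imwrite("pics/c6.png",np.hstack([t["img"],s["img"]])[100:350,:,::-1])
```

```text
[503.86926265 233.63030393 254.8924174 ] [3.14154985e+00 2.03634346e-03 1.26290235e+00] 85.24374734261849
[279.96464287 211.34819748] [277.70016088 247.2739835 ]
[ 4.94e+02  2.30e+01 -2.77e-01] 0.423
[408.357  88.491  -0.678] 0.65
turn [0.   0.12 0.34] shift now [-201.3   59.9  105.3] shift after [-201.2   61.1  104.9]
```

Emit:
step_arm([
  [[0,0.003,0.006,-0.168,0.05,0,0],[0,0,0,-0.168,0.05,0,0],[0,0,0,-0.168,0.05,0,0],[0,0,0,-0.168,0.05,0,0],[0,0,0,-0.168,0.05,0,0],[0,0,0,-0.168,0.05,0,0],[0,0,0,-0.168,0.05,0,0],[0,0,0,-0.166,0.05,0,0],[0,0,0,0,0,0.2,0],[0,0,0,0,0,0.24,0],[0,0,0,0,0,0.26,0],[0,0,0,0,0,0,0]],
])

```text
clock: 20.15
eef_pos: [495.5, 23.2, 146.3]
tool_rot: [-3.134, 0.003, 1.259]
force: [-0.2, -0.1, -0.1]
width: 85.3
gripper_force: 0.0
```

Run:
```python
from h import *
from cell import ctrl
t=ctrl.get_image("top");s=ctrl.get_image("side")
st=ctrl.read_state()
delta(st["eef_pos"],st["tool_rot"],(500,23.4,11),Ro.from_euler("xyz",[np.pi,0,1.257])); print(st["eef_pos"])
cv2.imwrite("pics/c6.png",np.hstack([cv2.resize(t["img"][150:260,220:330],(390,500)),cv2.resize(s["img"][170:310,200:340],(400,500))])[:,:,::-1])
```

```text
turn [-0.06 -0.05  0.06] shift now [ -0.7   1.5 139.2] shift after [ -0.6   1.4 139.2]
[498.86787598  24.41815971 150.1686623 ]
```

View pics/c6.png

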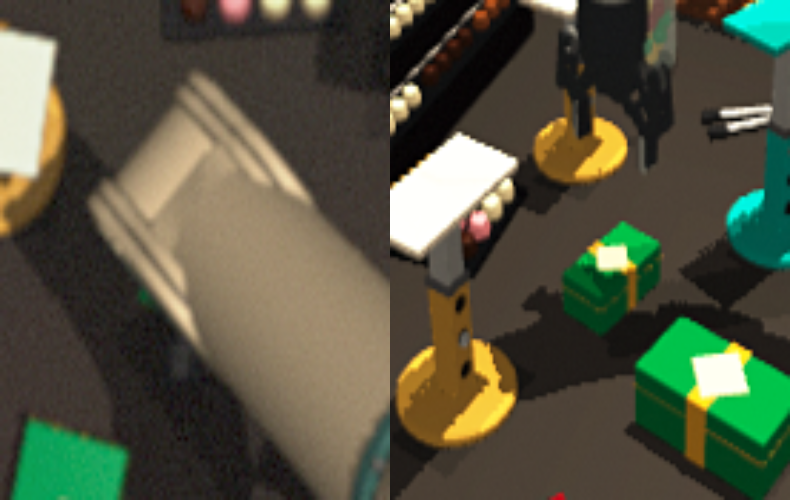

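The open gripper hangs over the small green box, which stands upright where I left it. I descend and grip.

Emit:
step_arm([
  [[0,0,0,0,0.005,0.2,0],[0,0,0,0,0,0.24,0],[0,0,0,0,0,0.2,0],[0,0,0,0,0,0.14,0],[0,0,0,0,0,0.08,0],[0,0,0,0,0,0.06,0],[0,0,0,0,0,0,0],[0,0,0,0,0,0,1],[0,0,0,0,0,0,1],[0,0,0,0,0,0,1],[0,0,0,0,0,0,1],[0,0,0,0,0,0,1]],
])

```text
clock: 21.45
eef_pos: [500.5, 23.3, 12.9]
tool_rot: [3.14, -0.001, 1.255]
force: [-0.2, 0.4, 5.9]
width: 59.2
gripper_force: 65.3
```

Emit:
step_arm([
  [[0,0,0,0,0,0,1],[0,0,0,0,0,0,1],[0,0,0,0,0,-0.05,1],[0,0,0,0,0,-0.15,1],[0,0,0,0,0,-0.24,1],[0,0,0,0,0,-0.24,1],[0,0,0,0,0,-0.24,1],[0,0,0,0,0,-0.24,1],[0,0,0,0,0,-0.24,1],[0,0,0,0,0,-0.24,1],[0,0,0,0,0,-0.2,1],[0,0,0,0,0,0,1]],
])

```text
clock: 22.65
eef_pos: [501.5, 23.9, 291.9]
tool_rot: [3.135, -0.003, 1.255]
force: [2.0, 0.7, -2.2]
width: 58.6
gripper_force: 65.5
```

Run:
```python
from h import *
from cell import ctrl
t=ctrl.get_image("top");s=ctrl.get_image("side")
st=ctrl.read_state();print(st["eef_pos"],st["tool_rot"],st["width"])
W=((0,0,120),(180,70,255))
mt=hm(t,*W,(160,140,245,200),0); ms=hm(s,*W,(180,205,250,265),0)
for v in ([(t,mt)],[(s,ms)]):
    r=fit(v,(80,150,205,215),[602,215,-.19]); print(np.round(r.x,3),round(r.fun,3))
b=proj(s,(*st["eef_pos"][:2],st["eef_pos"][2]+12)).astype(int)
ms=hm(s,(35,80,25),(90,255,255),(b[0]-40,b[1]-35,b[0]+40,b[1]+35),1)
z=st["eef_pos"][2]-10.5
r=fit([(s,ms)],(60,110,z,z+45),[*st["eef_pos"][:2],-.31]); print("box",np.round(r.x,3),round(r.fun,3))
```

```text
[499.15256783  22.49729232 287.91791891] [3.14150767e+00 1.19614937e-04 1.25482887e+00] 59.14792681190413
[ 6.01468e+02  2.15240e+02 -1.95000e-01] 0.039
[ 6.02077e+02  2.12607e+02 -2.14000e-01] 0.104
box [ 4.96862e+02  2.75330e+01 -3.52000e-01] 0.11
```

Emit:
step_arm([
  [[0,0,0,0.15,0.03,0,1],[0,0,0,0.2,0.036,0,1],[0,0,0,0.2,0.036,0,1],[0,0,0,0.2,0.036,0,1],[0,0,0,0.2,0.036,0,1],[0,0,0,0.2,0.036,0,1],[0,0,0,0.17,0.03,0,1],[0,0,0,0.1,0.016,0,1],[0,0,-0.08,0,0,0.1,1],[0,0,-0.08,0,0,0.1,1],[0,0,0,0,0,0,1],[0,0,0,0,0,0,1]],
])

```text
clock: 23.95
eef_pos: [601.6, 213.0, 256.3]
tool_rot: [-3.139, 0.001, 1.38]
force: [0.7, 0.3, -1.0]
width: 59.5
gripper_force: 65.2
```

Run:
```python
from h import *
from cell import ctrl
s=ctrl.get_image("side")
st=ctrl.read_state()
delta(st["eef_pos"],st["tool_rot"],(601.8,213.7,230),Ro.from_euler("xyz",[np.pi,0,1.381])); print(st["eef_pos"])
cv2.imwrite("pics/c7.png",cv2.resize(s["img"][150:280,160:300],(700,600))[:,:,::-1])
```

```text
turn [-0.09 -0.01 -0.08] shift now [ 0.3 -0.2 27.3] shift after [ 0.3 -0.3 27.3]
[602.03005251 213.37990972 257.32373401]
```

View pics/c7.png

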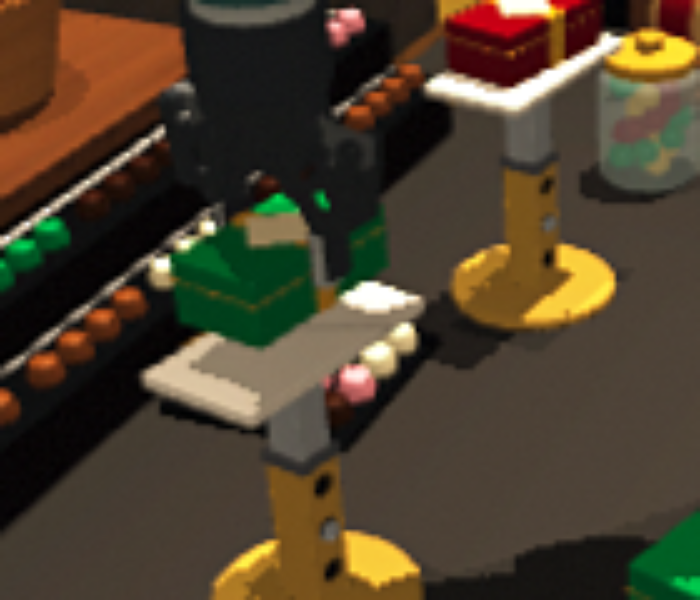

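The box is squared above the plate, with its bottom about 29 mm up. I lower it.

Emit:
step_arm([
  [[0,0,0,0,0,0.06,1],[0,0,0,0,0,0.06,1],[0,0,0,0,0,0.04,1],[0,0,0,0,0,0.01,1],[0,0,0,0,0,0,1],[0,0,0,0,0,0,1]],
])

```text
clock: 24.6
eef_pos: [602.5, 213.7, 232.5]
tool_rot: [-3.142, -0.001, 1.381]
force: [-0.3, 0.3, -3.3]
width: 58.8
gripper_force: 65.2
```

Emit:
step_arm([
  [[0,0,0,0,0,0.007,1],[0,0,0,0,0,0.007,1],[0,0,0,0,0,0,1]],
])

```text
clock: 24.9
eef_pos: [602.3, 213.5, 230.1]
tool_rot: [-3.141, -0.001, 1.381]
force: [0.1, -0.1, -1.8]
width: 59.0
gripper_force: 65.2
```

Emit:
step_arm([
  [[0,0,0,0,0,0.007,1],[0,0,0,0,0,0.005,1],[0,0,0,0,0,0,1]],
])

```text
clock: 25.2
eef_pos: [602.3, 213.5, 228.2]
tool_rot: [-3.141, -0.001, 1.381]
force: [-1.2, 0.3, -2.3]
width: 59.3
gripper_force: 65.2
```

Emit:
step_arm([
  [[0,0,0,0,0,0.004,1],[0,0,0,0,0,0,1]],
])

```text
clock: 25.4
eef_pos: [602.3, 213.5, 227.7]
tool_rot: [-3.141, -0.001, 1.381]
force: [-0.4, -0.4, -2.0]
width: 59.1
gripper_force: 65.2
```

Emit:
step_arm([
  [[0,0,0,0,0,0.005,1],[0,0,0,0,0,0.003,1],[0,0,0,0,0,0,1]],
])

```text
clock: 25.7
eef_pos: [602.4, 213.5, 227.0]
tool_rot: [3.142, -0.001, 1.381]
force: [0.0, -1.1, 1.9]
width: 58.9
gripper_force: 65.8
```

Emit:
step_arm([
  [[0,0,0,0,0,0.004,1],[0,0,0,0,0,0,1]],
])

```text
clock: 25.9
eef_pos: [602.4, 213.6, 226.7]
tool_rot: [3.141, -0.001, 1.381]
force: [-2.7, -0.8, 5.4]
width: 59.4
gripper_force: 66.3
```

Contact. I release and rise, then swing the arm back out of view to check.

Emit:
step_arm([
  [[0,0,0,0,0,0,0],[0,0,0,0,0,0,0],[0,0,0,0,0,0,0],[0,0,0,0,0,0,0],[0,0,0,0,0,-0.05,0],[0,0,0,0,0,-0.15,0],[0,0,0,0,0,-0.24,0],[0,0,0,0,0,-0.24,0],[0,0,0,0,0,-0.24,0],[0,0,0,-0.2,-0.06,0,0],[0,0,0,-0.28,-0.06,0,0],[0,0,0,-0.28,-0.06,0,0]],
])

```text
clock: 27.1
eef_pos: [553.7, 106.1, 364.6]
tool_rot: [3.141, -0.001, 1.382]
force: [0.9, -1.0, -0.3]
width: 85.2
gripper_force: 0.0
```

Emit:
step_arm([
  [[0,0,0,-0.28,-0.02,0,0],[0,0,0,-0.28,-0.02,0,0],[0,0,0,-0.28,-0.02,0,0],[0,0,0,-0.28,-0.02,0,0],[0,0,0,-0.25,-0.02,0,0],[0,0,0,0,0,0,0],[0,0,0,0,0,0,0]],
])

```text
clock: 27.8
eef_pos: [500.7, -93.0, 364.2]
tool_rot: [3.141, -0.001, 1.378]
force: [1.3, 0.2, 0.0]
width: 85.6
gripper_force: 0.0
```

Run:
```python
from h import *
from cell import ctrl
t=ctrl.get_image("top");s=ctrl.get_image("side")
st=ctrl.read_state();print(st["eef_pos"],st["force"])
G=((35,80,25),(90,255,255));W=((0,0,120),(180,70,255))
mt=hm(t,*G,(165,135,250,205),1); ms=hm(s,*G,(185,190,250,245),1)
for v in ([(t,mt)],[(s,ms)],[(t,mt),(s,ms)]):
    r=fit(v,(60,110,215,260),[602,215,-.19]); print("box",np.round(r.x,3),round(r.fun,3))
cv2.imwrite("pics/c8.png",np.hstack([cv2.resize(t["img"][120:220,150:260],(400,400),interpolation=2),cv2.resize(s["img"][150:300,160:310],(400,400),interpolation=2)])[:,:,::-1])
```

```text
[501.09772003 -90.91224361 364.32421998] [ 0.66164471  0.43634575 -0.50537532]
box [ 6.01051e+02  2.15055e+02 -2.17000e-01] 0.098
box [ 6.03068e+02  2.14296e+02 -1.97000e-01] 0.03
box [ 6.02018e+02  2.14543e+02 -1.89000e-01] 0.134
```

View pics/c8.png

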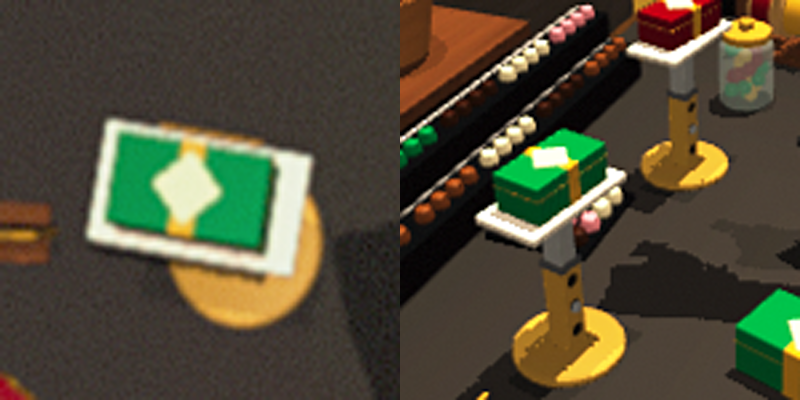

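The green box stands squarely on the plate, at (602,214.5) with yaw -0.19 against the plate's (602,214.7) and -0.19. The button is out in the second hole, and the red box, jar and slate are where they were. I hand the job in.

```bash
python3 -c "
from cell import ctrl
print(ctrl.finish_job())"
```

```text
the job is handed in; nothing more can be done
None
```

The tall riser is one hole down with its button locked in the next hole, the green box is back squarely on the middle of its plate, and the job was handed in at about 28 s; one wrist reading of about 45 N, with nothing visibly touching the tool, came up while the arm tilted near a joint limit and is unexplained.

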